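# Release the transport lock of an isolator foot with the long T-key

### The arm

A 7-joint arm with a two-finger parallel gripper is mounted at the origin on a cart in front of the work surface, level with it; the furniture and walls round the work are solid. World frame = base frame: x ahead of the robot, y to its left, z up, the work surface at z = 0. Lengths are in m, angles in rad, forces in N, time in s.
With the tool pointing down it reaches from about 0.425 to 0.825 m from the base axis. Payload 3.6 kg.
Tool frame: the origin (TCP) lies where the fingers leave the gripper's body, on its centre line; the fingertips stand 73 mm ahead of it and the grasp point (between the pads) lies 54 mm ahead of it; z points along the fingers, y is the line along which they close (so a half turn about z gives the same grasp; the last joint's range is limited). The gripper opens to 85 mm and grips with 20 to 120 N. Pads are 22 mm wide; open, the fingers measure 114 mm over their backs; the gripper's body (76 mm by 85 mm) begins 54 mm behind the grasp point. The pads swing forward as they close: fully open they stand 13 mm farther back than shut.
Start: joints at [1.236, 0.615, -0.013, 1.423, 0.008, 1.103, -0.04], TCP at [0.198, -0.619, 0.304] pointing down, gripper open.
Joint ranges: [-3.12, 3.12], [-0.3, 2.06], [-1.34, 1.32], [0.26, 2.42], [-1.36, 4.5], [0.01, 1.98], [-2.84, 2.84]. Speed limits (rad/s): [2.79, 2.79, 3.14, 3.14, 3.14, 3.14, 3.14].

### API

Orientations are given as a unit quaternion [x, y, z, w].
In Python, from station import arm, snapshot, camera_info, ticket gives the robot as it stands. Calls block until the motion is done:
- arm.movep(position, orientation): joint-space move of the TCP to a pose.
- arm.line_to(position, velocity=0.15, ori=None): straight line of the TCP; ori=None keeps the orientation; velocity is the mean speed in m/s.
- arm.move_j(angles): joint-space move.
- arm.move_gripper(opening, effort=None): opening from 0.0 (shut) to 1.0 (fully open); effort is the grip in N (None keeps the last); returns when the fingers have stopped.
- arm.pause(seconds).
- arm.ik(position, orientation): joint angles nearest the present ones, or None.
- snapshot(name): name is "scene" or "top"; returns the picture (384x512x3 uint8, blue, green, red); there is no depth.
- camera_info(name): a dict with "fx", "fy", "cx", "cy" (pixels), "R" (3x3) and "t" (3): a world point X has camera coordinates R X + t. Camera axes: x right, y down, z forward; pixel columns grow to the right and rows downward; lengths in m; the calibration is good to about 2 mm. A picture is of the moment at which its call begins. camera_info takes no time and is no camera call.
A pose or a line that the arm cannot do raises arm.MotionError and nothing moves.
- ticket.finish_job(): hands the job in; it is judged then, once.
Readings, each from a call of its own:
- arm.read_time(): time.
- arm.read_joint_positions(): joint angles.
- arm.read_dq(): joint speeds.
- arm.read_effort(): joint torques, N m.
- arm.read_tool_pos(): TCP position.
- arm.read_eef_rot(): TCP orientation.
- arm.read_ft_force(): force on the tool from outside, world axes, zero at the start.
- arm.read_wrist_torque(): the same for the moment, N m.
- arm.read_opening(): opening from 0.0 (shut) to 1.0 (fully open).
- arm.read_finger_force(): force on a finger pad.
Only numpy, scipy, OpenCV 4.12 (cv2) and the standard library are available. Lean on these libraries where they do the work, as an engineer would, in place of code of your own. Each camera call takes 0.05 s, during which the arm holds its last target. There are 200 camera calls.

### The job

Release the transport lock of the isolator foot: take the long T-key out of the rack, lower it down the foot's shaft until its socket sits fully over the square stem at the bottom, and turn it clockwise (seen from above) as far as the stem goes. Leave the key standing in the shaft, let go of it, and leave the short T-key in the rack.

Things in the scene. Friction and masses are not known exactly. Their poses are not given: they have to be found in the camera images.
- long_key: tall plain steel T-key (0.18 kg +-20%) standing upright in a rack. Origin: centre of its underside; z up the shank. Grip bar: 80 mm along x, 12 mm thick, 26 mm high, centre 165 mm above origin; pinch its middle across y. Below: 21 mm collar at 143-153 mm, 15 mm shank, square socket head 32 mm wide (41 over corners), 40 mm high. Socket: 25 mm square, 28 mm deep, open below, flats along x and y
- short_key: short T-key in the rack's other well: the same, but bar centre only 75 mm above its origin, too short to reach the stem; leave it. The rack is a grey block, 70x150 mm, 50 mm high, with two square wells 40 mm wide, 45 mm deep, 75 mm apart along its length; the keys stand in either, bars across its length within 6 degrees. Origin and axes as for the long key
- foot: fixed isolator foot: square grey flange 120x120x10 mm with upright tube, top 125 mm up; bore 46 mm, flared to 68 mm at the mouth, stem at its bottom centre. Origin: underside centre, on the bore axis; axes along the flange's sides. Key fully down: its origin 12 mm above this. Between it and the rack stand things 125 mm high and, beyond x=0.55, a chamber and tall microscope: cross in front
- lock_stem (a joint): turn of the square brass stem, rad, clockwise from above: 0 locked (flats parallel to the flange), 1.05 released (hard stop); starts at 0-0.12. 20 mm square 10-30 mm above foot origin, tapering to 8 mm at 40 mm. Friction 0.08 N m, stays put. Socket fits within 15 degrees of square, any quarter; 17 degrees play before it drives, so a key put on square turns about 78 degrees in all
Not all that is in view belongs to the job. What is shaped like the long_key but turquoise is not meant.

How it is judged:
By the outcome, as a careful person would: the job done as asked, in the order asked, and still so for the second after the job is handed in, with the robot touching nothing.
It also fails if it takes over 51 s, if anything falls off the work surface, if the arm or the gripper's body presses on something with over 40 N, if the wrist force passes 120 N, or if a joint passes its speed limit or range.

## Working session

There is one attempt and no reset: what is moved stays moved. The work goes in short steps, each a Python script; the robot and the scene stay as the last script left them, time stands still between calls to the robot, and variables do not carry over. Pictures are saved under pics/ and viewed, at most 10 in all, crops included, and the job is handed in when it is done.

```bash
mkdir -p pics; python3 - <<'E'
from station import arm,snapshot,camera_info
import cv2
for n in("scene","top"):
    cv2.imwrite(f"pics/{n}0.png",cv2.resize(snapshot(n),(800,600),interpolation=cv2.INTER_CUBIC))
    c=camera_info(n);print(n,c)
print(arm.read_time(),arm.read_eef_rot())
E
```

```text
scene {'fx': 477.71613532912215, 'fy': 477.71613532912215, 'cx': 264.85478646500576, 'cy': 198.9513480152224, 'R': array([[-0.81481105, -0.57956102, -0.01385568],
       [-0.28632694,  0.42310198, -0.85965202],
       [ 0.50408316, -0.69648671, -0.5106921 ]]), 't': array([0.43309992, 0.1578015 , 1.41606969])}
top {'fx': 379.5626041748585, 'fy': 379.5626041748585, 'cx': 256.40286020860583, 'cy': 194.01637143640454, 'R': array([[-0.02707229, -0.99961167,  0.00660233],
       [-0.98864843,  0.02579774, -0.14801608],
       [ 0.14778828, -0.01053452, -0.98896292]]), 't': array([0.0449583 , 0.4811082 , 0.98707161])}
0.1 [ 9.88099143e-01  1.53813873e-01 -1.90206833e-04 -1.15751471e-03]
```

View pics/scene0.png

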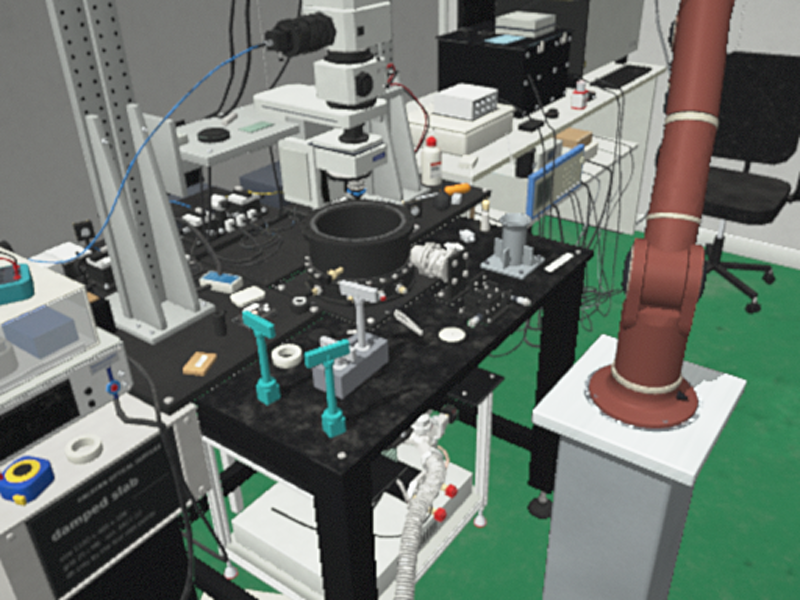

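View pics/top0.png

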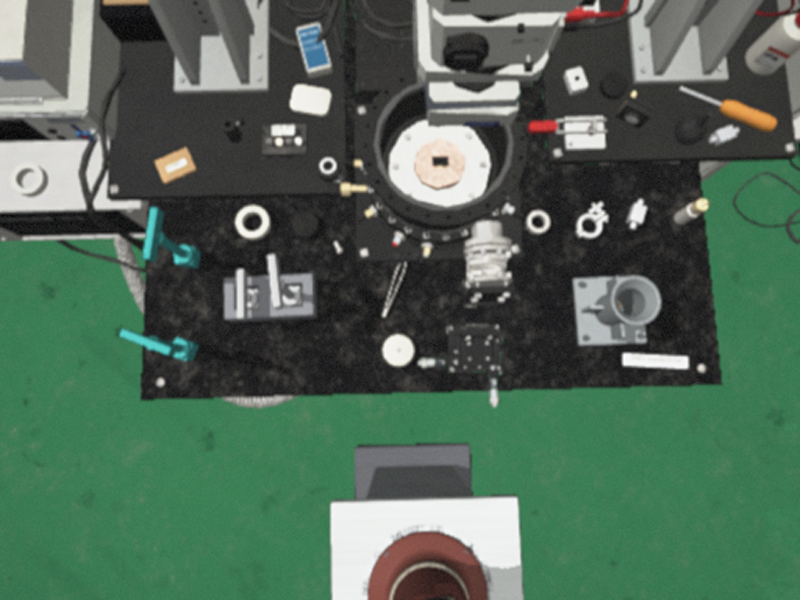

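The scene view shows the rack at about (350,365) and the foot at about (513,250). The two turquoise keys at (262,355) and (330,390) are decoys. In the top view the rack is at (269,297), with the long key's bar at (273,280) and the short key's at (240,292). The foot is at (615,310). I'll zoom in on these.

```bash
python3 - <<'E'
from station import snapshot
import cv2,numpy as np
t=snapshot("top");s=snapshot("scene")
cv2.imwrite("pics/t_raw.png",t);cv2.imwrite("pics/s_raw.png",s)
z=lambda im,x,y,w,h:cv2.resize(im[y:y+h,x:x+w],(400,300),interpolation=cv2.INTER_CUBIC)
a=np.hstack([z(t,135,155,80,60),z(t,355,165,80,60)])
b=np.hstack([z(s,190,170,120,90),z(s,290,120,80,60)])
cv2.imwrite("pics/crops.png",np.vstack([a,b]))
E
```

```text
(no output)
```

View pics/crops.png

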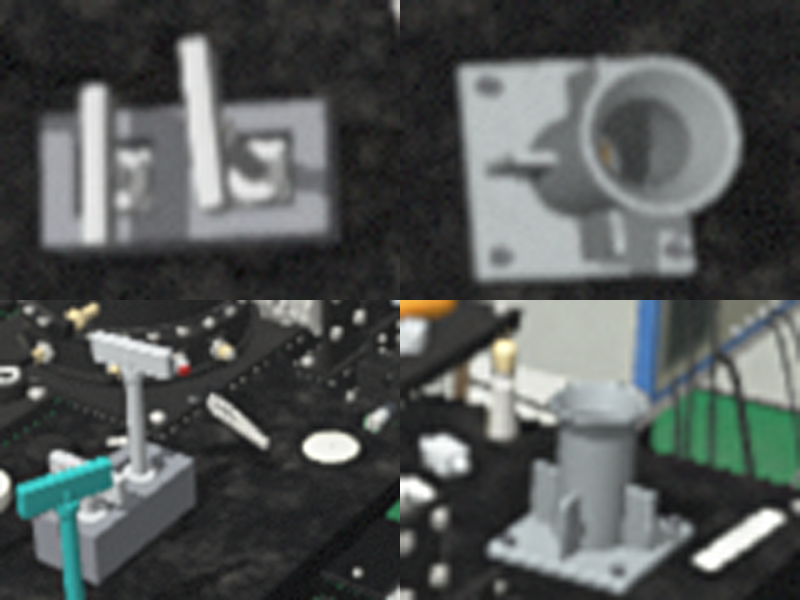

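The top crops show the long key's bar (taller, right-hand well), with its top face corners near crop (178,38) to (222,207). The foot's mouth circle is centred at crop (662,135). Its flange corners are at (458,63), (476,280) and (695,273).

```bash
cat > h.py <<'E'
from station import arm,snapshot,camera_info
import numpy as np,cv2
from scipy.spatial.transform import Rotation as Ro
def ray(n,p,z):
    c=camera_info(n);R=c["R"];t=c["t"];C=-R.T@t
    d=R.T@np.array([(p[0]-c["cx"])/c["fx"],(p[1]-c["cy"])/c["fy"],1]);return C+d*(z-C[2])/d[2]
def proj(n,X):
    c=camera_info(n);q=np.atleast_2d(X)@c["R"].T+c["t"]
    return np.c_[q[:,0]/q[:,2]*c["fx"]+c["cx"],q[:,1]/q[:,2]*c["fy"]+c["cy"]]
def boxpts(x,y,z,yaw,sx,sy,sz):
    s=np.array([[i,j,k] for i in(-.5,.5) for j in(-.5,.5) for k in(-.5,.5)])*[sx,sy,sz]
    return s@Ro.from_euler('z',yaw).as_matrix().T+[x,y,z]
E
python3 - <<'E'
from h import *
from scipy.optimize import minimize
raw=lambda x,y,x0,y0,s=5:((x+.5)/s-.5+x0,(y+.5)/s-.5+y0)
P=lambda *a:np.round(a,4)
print("bar corners",[P(*ray("top",raw(*p,135,155),.183)) for p in((178,38),(205,35),(222,207),(195,210))])
print("rack corners",[P(*ray("top",raw(*p,135,155),.05)) for p in((40,115),(328,97),(335,240),(42,247))])
print("flange",[P(*ray("top",raw(x-400,y,355,165),.01)) for x,y in((458,63),(476,280),(695,273))])
print("mouth top",P(*ray("top",raw(262,135,355,165),.125)))
s=4;print("mouth scene",P(*ray("scene",raw(198,102,290,120),.125)))
# silhouette fit of the bar
t=cv2.imread("pics/t_raw.png");sc=cv2.imread("pics/s_raw.png")
U=8
def fit(v):
    e=0
    for n,im in(("top",t),("scene",sc)):
        g=cv2.GaussianBlur(cv2.cvtColor(im,cv2.COLOR_BGR2GRAY).astype(np.float32),(0,0),.6)
        x0,y0,w,h=(165,157,20,44) if n=="top" else (212,175,38,24)
        q=(proj(n,boxpts(v[0],v[1],.170,v[2],.08,.012,.026))+.5-[x0,y0])*U
        m=np.zeros((h*U,w*U),np.uint8);cv2.fillConvexPoly(m,cv2.convexHull(np.round(q).astype(np.int32)),1)
        m=cv2.resize(m.astype(np.float32),(w,h),interpolation=cv2.INTER_AREA)
        gg=g[y0:y0+h,x0:x0+w];A=np.c_[m.ravel(),np.ones(m.size)]
        r=np.linalg.lstsq(A,gg.ravel(),rcond=None)[1];e+=r[0]/gg.var()/m.size
    return e
c=ray("top",raw(200,122,135,155),.183)
best=min((minimize(fit,[c[0],c[1],y],method="Nelder-Mead",options=dict(initial_simplex=[[c[0],c[1],y],[c[0]+.006,c[1],y],[c[0],c[1]+.006,y],[c[0],c[1],y+.08]])) for y in(-.08,0,.08)),key=lambda r:r.fun)
print("fit",c,best.x,best.fun)
E
```

```text
bar corners [array([0.5402, 0.2323, 0.183 ]), array([0.5413, 0.2197, 0.183 ]), array([0.4601, 0.2116, 0.183 ]), array([0.4591, 0.224 , 0.183 ])]
rack corners [array([0.5322, 0.3347, 0.05  ]), array([0.538 , 0.1811, 0.05  ]), array([0.4608, 0.1778, 0.05  ]), array([0.4612, 0.3324, 0.05  ])]
flange [array([ 0.5254, -0.2753,  0.01  ]), array([ 0.4043, -0.2767,  0.01  ]), array([ 0.4049, -0.3973,  0.01  ])]
mouth top [ 0.4651 -0.3382  0.125 ]
mouth scene [ 0.4663 -0.3343  0.125 ]
fit [0.50014499 0.22186689 0.183     ] [0.49946884 0.22341752 0.10109243] 0.8013893085472965
```

```bash
cat >> h.py <<'E'
KEY=np.array([.5001,.2222]);KY=.10;FOOT=np.array([.4655,-.3362]);FY=.008;OFF=.229
def down(psi): return (Ro.from_euler('z',psi)*Ro.from_euler('x',np.pi)).as_quat()
E
python3 - <<'E'
from h import *
for k in(0,np.pi,-np.pi):
    print("k",k)
    for nm,p,psi in(("pick",[*KEY,.234],KY),("lift",[*KEY,.39],KY),("mid",[.45,0,.39],KY),("foot",[*FOOT,.39],FY-.06),("foot down",[*FOOT,.241],FY-.06),("end",[*FOOT,.241],FY-1.4),("foot+90",[*FOOT,.241],FY-.06+1.57),("foot-90end",[*FOOT,.241],FY-1.4-1.57)):
        q=arm.ik(p,down(psi+k));print(nm,None if q is None else np.round(q,2))
E
```

```text
k 0
pick [-0.25  0.55 -0.32  1.8   0.23  0.82 -2.15]
lift [-0.    0.45 -0.7   1.57  0.3   1.23 -2.23]
mid [ 0.25  0.23 -0.38  1.82  0.1   1.11 -1.63]
foot [ 0.56  0.42  0.04  1.51 -0.02  1.2  -1.02]
foot down [ 0.55  0.57  0.05  1.73 -0.04  0.85 -1.  ]
end [ 0.33  0.59  0.41  1.74 -0.3   0.87 -2.09]
foot+90 [ 0.79  0.58 -0.31  1.72  0.22  0.87  0.32]
foot-90end [ 1.06  0.68 -0.78  1.71  0.56  0.99  1.82]
k 3.141592653589793
pick [ 0.17  0.77 -1.08  1.79  0.77  1.07  0.47]
lift [ 0.23  0.62 -1.21  1.57  0.59  1.37  0.64]
mid [ 0.74  0.37 -1.09  1.81  0.36  1.18  1.21]
foot [ 1.06  0.52 -0.78  1.5   0.37  1.28  1.76]
foot down [ 1.03  0.66 -0.72  1.71  0.51  0.97  1.63]
end [ 0.82  0.59 -0.37  1.72  0.26  0.88  0.52]
foot+90 [ 0.29  0.6   0.47  1.74 -0.34  0.88 -2.28]
foot-90end [ 0.59  0.56 -0.    1.73  0.    0.85 -0.8 ]
k -3.141592653589793
pick [ 0.17  0.77 -1.08  1.79  0.77  1.07  0.47]
lift [ 0.23  0.62 -1.21  1.57  0.59  1.37  0.64]
mid [ 0.74  0.37 -1.09  1.81  0.36  1.18  1.21]
foot [ 1.06  0.52 -0.78  1.5   0.37  1.28  1.76]
foot down [ 1.03  0.66 -0.72  1.71  0.51  0.97  1.63]
end [ 0.82  0.59 -0.37  1.72  0.26  0.88  0.52]
foot+90 [ 0.29  0.6   0.47  1.74 -0.34  0.88 -2.28]
foot-90end [ 0.59  0.56 -0.    1.73  0.    0.85 -0.8 ]
```

```bash
python3 - <<'E'
from h import *
arm.movep([.45,0,.39],down(KY))
arm.movep([*KEY,.33],down(KY))
print(arm.read_time(),np.round(arm.read_joint_positions(),2),arm.read_opening())
arm.line_to([*KEY,.234],.08)
print(arm.read_ft_force())
for n in("top","scene"):cv2.imwrite(f"pics/{n}_pre.png",snapshot(n))
t=snapshot("top");s=snapshot("scene")
cv2.imwrite("pics/pre.png",np.hstack([cv2.resize(t[140:240,120:220],(400,400)),cv2.resize(s[140:260,180:300],(400,400))]))
print(arm.read_time())
E
```

```text
3.5333 [-0.15  0.46 -0.47  1.68  0.23  1.06 -2.16] 1.0017750959032632
[0.25209663 0.45694361 0.21458269]
5.0833
```

View pics/pre.png

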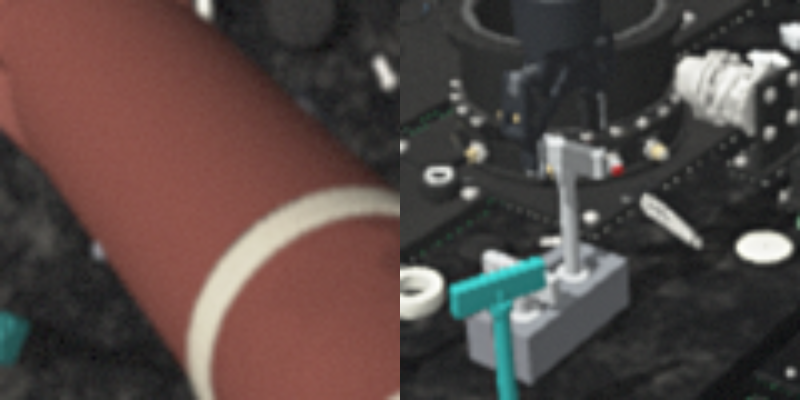

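The scene crop shows the fingers straddling the long key's bar at about (575,158), one on each side. The arm hides the rack in the top view. I'll close and lift.

```bash
python3 - <<'E'
from h import *
arm.move_gripper(0.0,60)
print("closed",arm.read_opening(),arm.read_finger_force(),arm.read_ft_force(),arm.read_tool_pos())
arm.line_to([*KEY,.26],.05)
print("f",arm.read_ft_force(),arm.read_opening())
arm.line_to([*KEY,.40],.12)
print("f",arm.read_ft_force(),arm.read_wrist_torque(),arm.read_opening(),arm.read_time())
s=snapshot("scene")
cv2.imwrite("pics/lift.png",cv2.resize(s[80:260,160:340],(600,600)))
E
```

```text
closed 0.13002882094476706 58.55585848912597 [ 0.35335469 -0.43638629  1.33257864] [0.50024931 0.22220233 0.23424028]
f [ 0.8287712   0.58492492 -1.23323735] 0.13547549620547775
f [ 0.14610514 -0.25051298 -1.67115075] [-0.03228914  0.02022184  0.01659284] 0.13586939789890043 7.75
```

View pics/lift.png

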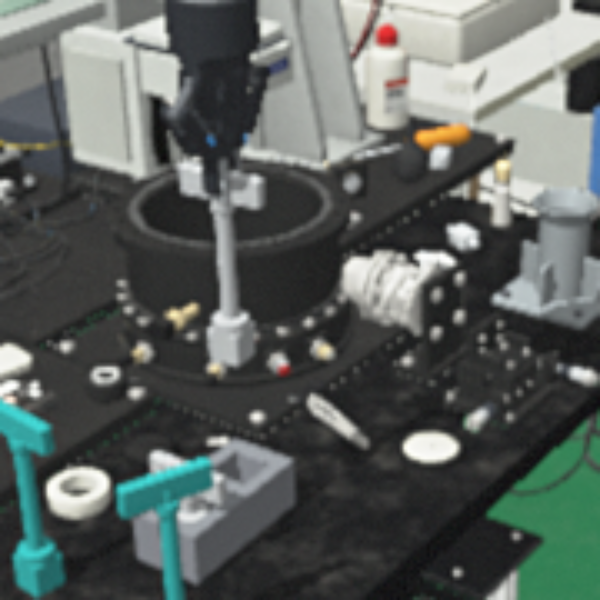

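The long key is lifted and hangs upright, with its head at about (230,340). The short key is still in the rack. I'll carry it across in front.

```bash
python3 - <<'E'
from h import *
arm.line_to([.45,0,.40],.18)
arm.line_to([*FOOT,.40],.2,ori=down(FY-.06))
print(arm.read_tool_pos(),np.round(arm.read_joint_positions(),2),arm.read_time(),arm.read_ft_force())
arm.line_to([*FOOT,.375],.1)
s=snapshot("scene");t=snapshot("top")
# expected outline of head and mouth circle
def ov(n,im,x0,y0,w,h):
    k=400/w;o=cv2.resize(im[y0:y0+h,x0:x0+w],(400,int(h*k)),interpolation=cv2.INTER_CUBIC)
    for P,c in((boxpts(*FOOT,.146+.02,FY-.06,.032,.032,.04),(0,255,0)),(np.array([[FOOT[0]+.034*np.cos(a),FOOT[1]+.034*np.sin(a),.125] for a in np.linspace(0,6.3,60)]),(0,0,255)),(boxpts(*FOOT,.005,FY,.12,.12,.01),(255,0,0)),(boxpts(*FOOT,.146+.165,FY-.06,.08,.012,.026),(0,255,255))):
        q=((proj(n,P)+.5-[x0,y0])*k-.5).astype(np.int32)
        cv2.polylines(o,[cv2.convexHull(q)],True,c,1)
    return o
cv2.imwrite("pics/over.png",np.hstack([ov("scene",s,280,60,110,130),ov("top",t,350,120,110,130)]))
E
```

```text
[ 0.46588392 -0.33488606  0.40018454] [ 0.74  0.43 -0.24  1.49  0.1   1.24 -1.13] 11.05 [ 0.30423988 -0.71319158 -0.86384067]
```

View pics/over.png

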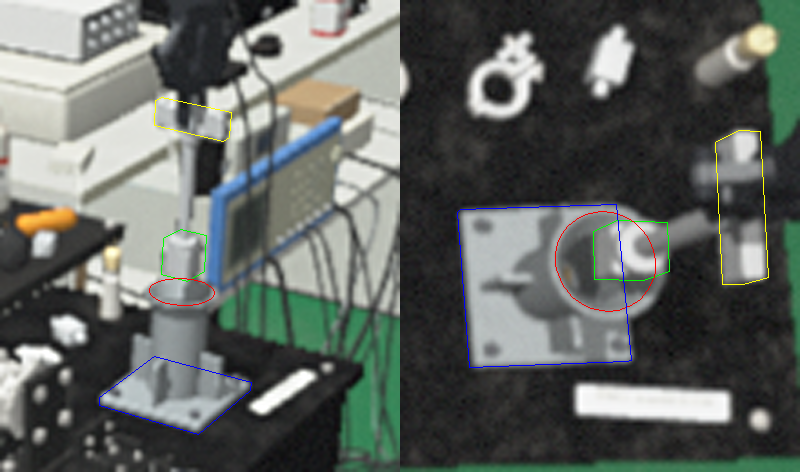

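In both views the flange outline matches. The head and the tube mouth share the same small offset of about 4 px in the top view, so the key is centred over the bore. I'll lower it and watch the force.

```bash
python3 - <<'E'
from h import *
for z in (.345,.32,.295,.278,.268,.26,.254,.249,.245,.242):
    arm.line_to([*FOOT,z],.06)
    f=arm.read_ft_force();print(z,np.round(arm.read_tool_pos(),4),np.round(f,1),np.round(arm.read_wrist_torque(),2))
    if abs(f[2])>15 or np.hypot(f[0],f[1])>15: print("stop");break
print(arm.read_time(),arm.read_opening())
E
```

```text
0.345 [ 0.4656 -0.3363  0.3449] [-0.5 -0.7 -1.6] [ 0.   -0.06  0.02]
0.32 [ 0.4655 -0.3362  0.3197] [ 0.4 -0.1 -2.2] [-0.04  0.03 -0.01]
0.295 [ 0.4655 -0.3362  0.2947] [-0.3 -0.4 -2.4] [0.01 0.01 0.01]
0.278 [ 0.4653 -0.3361  0.2775] [ 0.6 -0.4 -1.3] [-0.01 -0.03  0.04]
0.268 [ 0.4652 -0.3361  0.2674] [-0.6  0.7 -2.3] [-0.    0.04 -0.01]
0.26 [ 0.4652 -0.3361  0.2595] [ 0.4 -0.3 -1.2] [ 0.04  0.02 -0.02]
0.254 [ 0.4653 -0.3361  0.2535] [-0.   0.5 -1. ] [-0.   -0.    0.01]
0.249 [ 0.4653 -0.3361  0.2486] [ 0.2 -0.4 -1.7] [-0.   -0.02 -0.01]
0.245 [ 0.4653 -0.3361  0.2447] [-0.4 -1.3 -1.7] [0.06 0.01 0.  ]
0.242 [ 0.4654 -0.3361  0.2418] [ 0.6  0.5 -1.4] [-0.    0.06 -0.04]
15.3667 0.13292555232499131
```

```bash
python3 - <<'E'
from h import *
z=.242
while z>.232:
    z-=.0015; arm.line_to([*FOOT,z],.03)
    f=arm.read_ft_force();print(round(z,4),np.round(arm.read_tool_pos()[2],4),np.round(f,1))
    if f[2]>5: break
print(arm.read_time())
E
```

```text
0.2405 0.2411 [0.5 0.3 1.6]
0.239 0.2409 [-0.1  0.5  7.3]
15.8667
```

The key bottoms out at TCP z = 0.241, which is the fully seated height. Now I'll turn it clockwise.

```bash
python3 - <<'E'
from h import *
psi=FY-.06; prev=0
while psi>FY-1.75:
    psi-=.1 if psi>FY-1.2 else .04
    arm.movep([*FOOT,.2405],down(psi))
    m=arm.read_wrist_torque();f=arm.read_ft_force()
    a=Ro.from_quat(arm.read_eef_rot()).as_matrix()[:,0];yaw=np.arctan2(a[1],a[0])
    print(round(psi-FY,3),round(yaw-FY,3),np.round(m,2),np.round(f,1))
    if abs(m[2])>.9: break
print(arm.read_time(),np.round(arm.read_joint_positions(),2),arm.read_tool_pos())
E
```

```text
-0.16 -0.158 [ 0.05 -0.01  0.01] [-0.4  0.7  4.1]
-0.26 -0.256 [-0.05 -0.04  0.01] [-0.  -0.6  4.2]
-0.36 -0.356 [-0.15 -0.08  0.02] [-0.2 -1.   5.4]
-0.46 -0.456 [-0.14 -0.02  0.04] [-1.1  0.5  4.5]
-0.56 -0.556 [-0.14 -0.08  0.  ] [-0.1 -0.8  5.5]
-0.66 -0.656 [-0.13 -0.07  0.08] [ 0.2 -0.3  4.3]
-0.76 -0.756 [-0.16 -0.06 -0.04] [ 0.4 -1.1  5.8]
-0.86 -0.856 [-0.11 -0.14 -0.01] [ 1.2 -1.1  6.3]
-0.96 -0.956 [-0.1  -0.1   0.01] [-0.  -0.3  5.8]
-1.06 -1.056 [-0.11 -0.15 -0.01] [ 0.7 -0.   5.4]
-1.16 -1.156 [-0.08 -0.14 -0.01] [ 0.6 -0.4  5.2]
-1.26 -1.256 [-0.07 -0.16  0.06] [ 1.2 -0.6  4.8]
-1.3 -1.295 [-0.15 -0.15  0.09] [ 0.9 -0.4  5.6]
-1.34 -1.335 [-0.1  -0.23  0.03] [ 0.1 -0.9  5.3]
-1.38 -1.375 [-0.05 -0.19 -0.  ] [ 0.8 -0.1  5.5]
-1.42 -1.415 [-0.16 -0.22  0.12] [ 0.4 -0.6  5.6]
-1.46 -1.454 [-0.11 -0.18  0.26] [ 0.4 -0.5  4.9]
-1.5 -1.493 [-0.1  -0.18  0.48] [ 0.7 -0.8  5.2]
-1.54 -1.532 [-0.11 -0.24  0.61] [ 0.1 -1.   5.6]
-1.58 -1.57 [-0.17 -0.15  0.85] [ 0.9 -1.3  4.6]
-1.62 -1.609 [-0.2  -0.17  0.93] [0.4 0.  5. ]
21.1167 [ 0.44  0.57  0.22  1.73 -0.16  0.85 -2.43] [ 0.46644135 -0.3362916   0.24101971]
```

The torque climbs from about 1.42 rad, so the hard stop is reached. I'll relax the twist, release, retreat and check.

```bash
python3 - <<'E'
from h import *
arm.movep([*FOOT,.2412],down(FY-1.43))
print(np.round(arm.read_wrist_torque(),2),np.round(arm.read_ft_force(),1))
arm.move_gripper(1.0)
print(arm.read_opening(),np.round(arm.read_ft_force(),1))
arm.line_to([*FOOT,.36],.1)
print(arm.read_ft_force())
arm.movep([.30,-.50,.40],down(FY-1.43))
s=snapshot("scene");t=snapshot("top")
def ov(n,im,x0,y0,w,h):
    k=400/w;o=cv2.resize(im[y0:y0+h,x0:x0+w],(400,int(h*k)),interpolation=cv2.INTER_CUBIC)
    for y,c in((-1.36,(0,255,255)),(-1.0,(0,0,255))):
        q=((proj(n,boxpts(*FOOT,.177,FY+y,.08,.012,.026))+.5-[x0,y0])*k-.5).astype(np.int32)
        cv2.polylines(o,[cv2.convexHull(q)],True,c,1)
    return o
cv2.imwrite("pics/end.png",np.hstack([ov("scene",s,290,90,80,90),ov("top",t,355,150,80,90)]))
cv2.imwrite("pics/end_s.png",s);cv2.imwrite("pics/end_t.png",t)
print(arm.read_time())
E
```

```text
[-0.04 -0.28  0.23] [ 0.3 -0.4  2.4]
0.9961916776824088 [ 0.2 -0.2 -0.2]
[-0.25137809  0.62357254 -0.57458381]
24.4833
```

View pics/end.png

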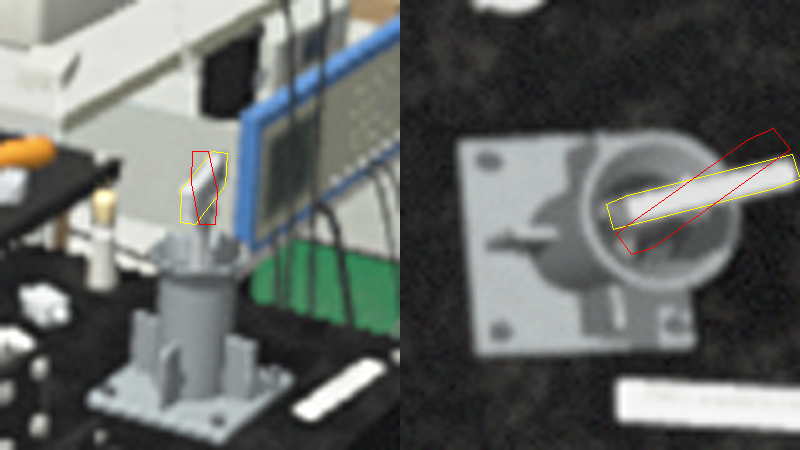

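The bar lies on the predicted outline for the released angle (1.36 rad) and height in both views. The key stands free in the shaft.

```bash
python3 -c "
from station import ticket
print(ticket.finish_job())"
```

```text
the job is handed in; nothing more can be done
None
```

The job is handed in: the long key is fully seated on the stem, was turned clockwise until it met the hard stop, and stands released in the shaft, with the short key left in the rack (about 24.5 s of the 51 s used).

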